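# Reverse a row of toggle caps onto the press carrier

## Robot

A 6-joint arm with a two-finger parallel gripper is mounted at the origin on the work surface. World frame = base frame: x ahead of the robot, y to its left, z up, the work surface at z = 0. Lengths are in m, angles in rad, forces in N, time in s.
With the tool pointing down it reaches from about 0.35 to 0.925 m from the base axis. Payload 6.4 kg.
Tool frame: the origin (TCP) lies at the very end of the fingers, on their centre line; the grasp point (between the pads) lies 19 mm behind it (env.grasp_offset is the distance from the TCP to the grasp point, in m); z points along the fingers, y is the line along which they close (so a half turn about z gives the same grasp; the last joint's range is limited). The gripper opens to 85 mm and grips with 20 to 120 N. Pads are 22 mm wide; open, the fingers measure 114 mm over their backs; the gripper's body (76 mm by 85 mm) begins 54 mm behind the grasp point. The pads swing forward as they close: fully open they stand 13 mm farther back than shut.
Start: joints at [1.168, 0.245, 1.558, -0, 1.339, -0.174], TCP at [0.147, 0.633, 0.231] pointing down, gripper open.
Joint ranges: [-3.13, 3.13], [-1.02, 2.26], [0.13, 2.54], [-0.95, 4.09], [0.21, 2.88], [-2.74, 2.74]. Speed limits (rad/s): [2.57, 2.57, 3.14, 3.14, 3.14, 3.14].

## Interface

Orientations are given as a unit quaternion [w, x, y, z].
In Python, from plant import env, vision, ticket, outline_of gives the robot as it stands. The module is installed in compiled form; this text tells all that it offers.
- The arm moves only by the tool jog_arm, never from a script. Its argument "steps" is a list of rows, each an object of numbers: "x", "y", "z": the shift along the tool's x, y, z in m; "wx", "wy", "wz": the turn, a rotation vector about the tool's x, y, z in degrees. A call has 1 to 8 rows; each row shifts and turns the commanded pose from where the row before left it, along the tool's axes as they then stand; what a row does not reach is not made up. A row lasts 1/8 s, in which the tool goes at most 62.5 mm and 10.7 degrees, less where a joint would pass 70% of its speed; a pose out of reach is approached as far as the arm can. A call with a gripper value outside its range is refused whole. "fingers" is the closure, from 0 (fully open) to 1 (shut), set as the call begins (left out, the last holds). The fingers move at their own pace and stop on an object; "grip_force" is the grip in N (left out, the last holds). Time passes only in rows, so rows that do not move let the fingers close. It gives the time, the measured TCP pose, the force, the opening and the grip force at its end, in the units of the state.
- env.get_state(): the state, without advancing time (a new reading comes with each control period).
- vision.grab_frame(name): name is "scene" or "top"; returns the picture (400x640x3 uint8, red, green, blue); there is no depth.
- vision.camera_model(name): a dict with "fx", "fy", "cx", "cy" (pixels), "k1" (the pictures are not rectified: a ray, as slopes to the right and down, at radius r is drawn at 1 + k1 r^2 times it, then the intrinsics apply), "cam_to_world" (4x4, takes a point from camera to world coordinates). Camera axes: x right, y down, z forward; pixel columns grow to the right and rows downward; lengths in m; the calibration is good to about 2 mm. A picture is of the moment at which its call begins. camera_model takes no time and is no camera call.
- ticket.sign_off(): hands the job in; it is judged then, once.
Trained networks look in the newest picture that a camera, given by its name, has taken for a name from the list of things; names that differ only in an ending like _2 or _b are one class to them, and where a whole thing is asked for, a point or a joint stands for the part that bears it (a point fixed in the world has none). Each returns a list of dicts, best first, with "conf" (0 to 1); they miss things now and then, are a little off and sometimes report something else, mostly with a low value. They report only what shows in the picture. A call takes as long as a camera call. They do not tell look-alikes from the thing itself.
- outline_of(camera, query): "mask" (400x640 bool, what is visible of it) and "extent" ([left, top, width, height] in pixels, round what is visible of it).
The state is a dict: "time": time; "qpos": joint angles; "qd": joint speeds; "joint_torque": joint torques, N m; "tcp_pos": TCP position; "orientation": TCP orientation; "contact_force": force on the tool from outside, world axes, zero at the start; "torque": the same for the moment, N m; "finger_gap": finger opening in m; "grip_force": force on a finger pad.
Only numpy, scipy, OpenCV 4.12 (cv2) and the standard library are available. Lean on these libraries where they do the work, as an engineer would, in place of code of your own. Each camera call takes 0.05 s, during which the arm holds its last target. There are 200 camera calls.

## Task

Move the four black toggle lever caps from the loading rack onto the tapered spigots of the press carrier, one to a spigot, in reverse order: the cap that stands leftmost on the loading rack goes on the carrier's rightmost spigot, and so on along the row. Press each cap down until its sleeve has sunk in and the cap sits fully home on the carrier bar, then leave them all standing there, released.

Things in the scene. Friction and masses are not known exactly. Their poses are not given: they have to be found in the camera images.
- cap_dome: Loose black plastic toggle cap, about 40 g, upright on its nest. Round skirt 28 mm in diameter, 36 mm high (grip it here from above, fingers closing across the row), with a 22 mm bore open below, 32 mm deep. Has no lever on top, just a low dome; 44 mm tall in all, the shortest. Origin: centre of underside, z up.
- cap_ball: Loose black plastic toggle cap, about 40 g, upright on its nest. Round skirt 28 mm in diameter, 36 mm high (grip it here from above, fingers closing across the row), with a 22 mm bore open below, 32 mm deep. Has a neck with a 24 mm ball on top; 64 mm tall in all. Origin: centre of underside, z up.
- cap_paddle: Loose black plastic toggle cap, about 40 g, upright on its nest. Round skirt 28 mm in diameter, 36 mm high (grip it here from above, fingers closing across the row), with a 22 mm bore open below, 32 mm deep. Has a flat upright blade on top, 7 mm thick (along the cap's x), 26 mm wide (along its y), 24 mm high; 60 mm tall in all. Origin: centre of underside, z up.
- cap_bat: Loose black plastic toggle cap, about 40 g, upright on its nest. Round skirt 28 mm in diameter, 36 mm high (grip it here from above, fingers closing across the row), with a 22 mm bore open below, 32 mm deep. Has a slim lever on top tapering from 19 mm to 10 mm diameter; 70 mm tall in all, the tallest. Origin: centre of underside, z up.
- nest_dome: The nest on which the dome cap stands at the start, fixed: aluminium disc 42 mm in diameter, 12 mm thick, with a loose stub 16 mm wide, 10 mm tall (the cap lifts straight off). The four nests are alike and form the row on the loading rack; which is where changes. Origin at the centre of its underside; the cap's underside rests 12 mm above it.
- nest_ball: The nest on which the ball cap stands at the start, fixed: aluminium disc 42 mm in diameter, 12 mm thick, with a loose stub 16 mm wide, 10 mm tall (the cap lifts straight off). The four nests are alike and form the row on the loading rack; which is where changes. Origin at the centre of its underside; the cap's underside rests 12 mm above it.
- nest_paddle: The nest on which the paddle cap stands at the start, fixed: aluminium disc 42 mm in diameter, 12 mm thick, with a loose stub 16 mm wide, 10 mm tall (the cap lifts straight off). The four nests are alike and form the row on the loading rack; which is where changes. Origin at the centre of its underside; the cap's underside rests 12 mm above it.
- nest_bat: The nest on which the bat cap stands at the start, fixed: aluminium disc 42 mm in diameter, 12 mm thick, with a loose stub 16 mm wide, 10 mm tall (the cap lifts straight off). The four nests are alike and form the row on the loading rack; which is where changes. Origin at the centre of its underside; the cap's underside rests 12 mm above it.
- loading_rack: Dark steel base plate, fixed, 70 mm (x) by 240 mm (y) by 18 mm (z), that carries the four nests in a row along its y at y = -84, -28, +28 and +84 mm. Origin at the centre of its underside; its y points roughly to the robot's left. It lies nearer the robot than the carrier.
- carrier: Fixed aluminium bar 42 (x) x 240 (y) x 30 mm; origin centre of underside, y roughly to robot's left. Tapered steel spigots at y = -84, -28, 28, 84 mm rise 30 mm above its top, diameter 5 (tip) to 19 mm. A 25 mm brass sleeve round each stands 8 mm proud: a cap rests on it, underside at 38 mm; a push of 5-10 N (not the cap's weight) sinks it for good, cap's underside then on the bar at 30 mm.
There are look-alikes about, which are no part of the job. What is shaped like the cap_ball but pink or yellow is not meant.

How it is judged:
By the outcome, as a careful person would: the job done as asked, in the order asked, and still so for the second after the job is handed in, with the robot touching nothing.
It also fails if it takes over 80 s, if anything falls off the work surface, if the arm or the gripper's body presses on something with over 40 N, if the wrist force passes 120 N, or if a joint passes its speed limit or range.

## Working session

There is one attempt and no reset: what is moved stays moved. The work goes in short steps, Python scripts to look and compute and a tool call to move; the robot and the scene stay as the last step left them, time stands still between calls to the robot, and variables do not carry over. Pictures are saved under pics/ and viewed, at most 14 in all, crops included, and the job is handed in when it is done.

Besides the shell and the picture viewer there is one more tool, called after "Call:" as name(argument=value, ...) on one line, values as JSON. jog_arm: Moves the arm, as the interface text tells. Its arguments: {"type":"object","properties":{"steps":{"type":"array","items":{"type":"object","properties":{"x":{"type":"number"},"y":{"type":"number"},"z":{"type":"number"},"wx":{"type":"number"},"wy":{"type":"number"},"wz":{"type":"number"}}}},"fingers":{"type":"number"},"grip_force":{"type":"number"}},"required":["steps"]}

```bash
mkdir -p pics; ls
python3 - <<'E'
from plant import env,vision
import cv2,numpy as np
for n in("scene","top"):
    f=vision.grab_frame(n); cv2.imwrite(f"pics/{n}0.png",f[:,:,::-1])
    m=vision.camera_model(n); print({k:np.round(v,4).tolist() for k,v in m.items()})
s=env.get_state(); print({k:np.round(v,3).tolist() for k,v in s.items()}, env.grasp_offset)
E
```

```text
pics
{'fx': 509.9436, 'fy': 509.9436, 'cx': 310.7961, 'cy': 200.086, 'k1': -0.1562, 'cam_to_world': [[0.2012, 0.7731, -0.6015, 0.9828], [0.9795, -0.1609, 0.1208, -0.0535], [-0.0034, -0.6135, -0.7897, 0.6859], [0.0, 0.0, 0.0, 1.0]]}
{'fx': 520.2568, 'fy': 520.2568, 'cx': 330.1361, 'cy': 196.4479, 'k1': -0.1722, 'cam_to_world': [[0.0012, -0.9978, 0.0664, 0.4653], [-1.0, -0.001, 0.0039, 0.0393], [-0.0039, -0.0664, -0.9978, 0.6965], [0.0, 0.0, 0.0, 1.0]]}
{'time': 0.1, 'qpos': [1.168, 0.246, 1.559, 0.0, 1.339, -0.174], 'qd': [-0.002, -0.001, -0.003, 0.002, -0.0, -0.001], 'joint_torque': [-0.001, -43.067, -32.713, -0.0, 0.003, 0.0], 'tcp_pos': [0.147, 0.633, 0.23], 'orientation': [-0.0, 0.114, 0.993, -0.001], 'contact_force': [-0.03, 0.382, -0.87], 'torque': [0.016, 0.006, -0.025], 'grip_force': 0.0, 'finger_gap': 0.085} 0.0187
```

View pics/top0.png

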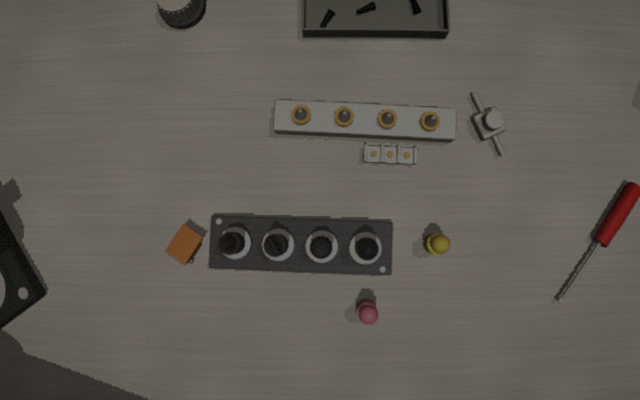

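View pics/scene0.png

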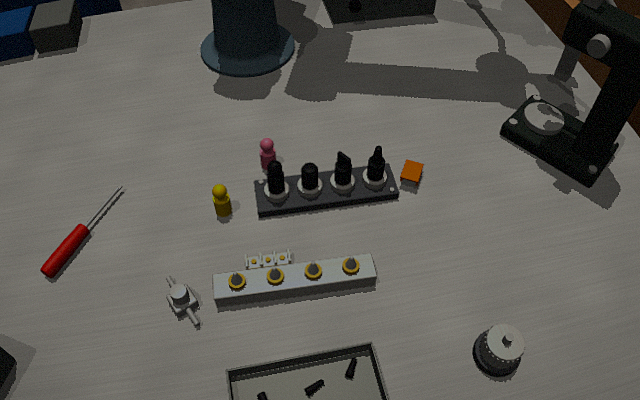

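The top view shows, from the robot's left, bat (235,242), paddle (278,244), dome (321,246) and ball (366,248), all black. The look-alikes are yellow at (437,243) and pink at (367,312). The sleeves are at (301,114), (344,116), (387,118) and (430,121), with a small terminal block at (390,154). Next I'll fit both rows.

```bash
cat > h.py <<'E'
from plant import env,vision,outline_of
import cv2,numpy as np
from scipy.optimize import least_squares
def cam(n):
    m=vision.camera_model(n); K=np.array([[m['fx'],0,m['cx']],[0,m['fy'],m['cy']],[0,0,1]])
    return K,np.array([m['k1'],0,0,0.]),np.array(m['cam_to_world'])
def proj(n,P):
    K,d,T=cam(n); W=np.linalg.inv(T); return cv2.projectPoints(np.atleast_2d(P).astype(float),cv2.Rodrigues(W[:3,:3])[0],W[:3,3],K,d)[0][:,0]
def back(n,uv,z):
    K,d,T=cam(n); p=cv2.undistortPoints(np.array(uv,float).reshape(-1,1,2),K,d)[:,0]
    r=np.c_[p,np.ones(len(p))]@T[:3,:3].T; return T[:3,3]+r*((z-T[2,3])/r[:,2])[:,None]
Y=np.array([84,28,-28,-84])/1e3
def row(p,z): # p=x,y,yaw
    return np.c_[p[0]-np.sin(p[2])*Y,p[1]+np.cos(p[2])*Y,np.full(4,z)]
E
python3 - <<'E'
from h import *
for n,box in(("top",(85,150,270,460)),("scene",(245,300,210,380))):
    f=vision.grab_frame(n); hsv=cv2.cvtColor(f,cv2.COLOR_RGB2HSV)
    m=cv2.inRange(hsv,(10,110,90),(32,255,255)); k=np.zeros_like(m);k[box[0]:box[1],box[2]:box[3]]=1;m*=k
    if n=="top": m[143:]=0
    m=cv2.morphologyEx(m,cv2.MORPH_CLOSE,np.ones((3,3)))
    c=[x for x in cv2.findContours(m,0,1)[0] if cv2.contourArea(cv2.convexHull(x))>100]
    e=sorted([cv2.fitEllipse(cv2.convexHull(x)) for x in c],key=lambda q:q[0][0]*(1 if n=="top" else -1))
    print(n,[np.round(q[0]+q[1],1).tolist() for q in e])
    if len(e)==4:
        B=back(n,[q[0] for q in e],.037)
        print(np.round(B,4).tolist())
        r=least_squares(lambda p:(row(p,.037)-B).ravel(),[.6,.04,0]); print("carrier",r.x,np.abs(r.fun).max())
    for q in("nest_bat","loading_rack","carrier","cap_bat","cap_paddle","cap_dome","cap_ball"):
        print(q,[(round(o['conf'],2),np.round(o['extent']).tolist()) for o in outline_of(n,q)][:5])
    cv2.imwrite(f"pics/{n}c.png",cv2.resize((f[195:290,190:470] if n=="top" else f[130:220,210:430])[:,:,::-1],None,fx=2.8,fy=2.8,interpolation=2))
E
```

```text
top [[300.5, 114.0, 18.0, 18.2], [343.7, 116.0, 17.9, 18.5], [387.1, 118.1, 17.9, 18.4], [430.0, 120.5, 17.6, 18.1]]
[[0.6158, 0.0803, 0.037], [0.6131, 0.0245, 0.037], [0.6105, -0.0315, 0.037], [0.6078, -0.0873, 0.037]]
carrier [ 0.61183764 -0.00350251 -0.04750692] 0.00013435621231129569
nest_bat [(0.91, [227.0, 228.0, 26.0, 29.0]), (0.17, [309.0, 236.0, 23.0, 22.0])]
loading_rack [(0.73, [208.0, 218.0, 186.0, 57.0])]
carrier []
cap_bat [(0.91, [219.0, 235.0, 24.0, 19.0])]
cap_paddle [(0.85, [260.0, 235.0, 30.0, 24.0])]
cap_dome [(0.76, [308.0, 236.0, 25.0, 23.0]), (0.17, [354.0, 235.0, 23.0, 23.0])]
cap_ball [(0.91, [357.0, 298.0, 20.0, 28.0]), (0.89, [354.0, 235.0, 22.0, 26.0]), (0.87, [423.0, 231.0, 28.0, 24.0])]
scene [[350.3, 264.6, 14.1, 16.5], [312.8, 269.9, 14.3, 17.1], [274.7, 275.0, 14.4, 16.6], [236.2, 280.1, 14.3, 16.8]]
[[0.6182, 0.0785, 0.037], [0.6157, 0.0226, 0.037], [0.6128, -0.0332, 0.037], [0.6102, -0.0893, 0.037]]
carrier [ 0.61421258 -0.00535255 -0.04811165] 0.0001128890223174861
nest_bat [(0.73, [297.0, 160.0, 21.0, 32.0])]
loading_rack [(0.7, [253.0, 162.0, 147.0, 55.0])]
carrier [(0.68, [213.0, 252.0, 165.0, 54.0])]
cap_bat [(0.86, [365.0, 145.0, 20.0, 38.0])]
cap_paddle []
cap_dome [(0.96, [301.0, 159.0, 16.0, 36.0])]
cap_ball [(0.84, [259.0, 139.0, 18.0, 31.0]), (0.83, [265.0, 161.0, 17.0, 35.0]), (0.82, [211.0, 183.0, 22.0, 31.0])]
```

View pics/topc.png

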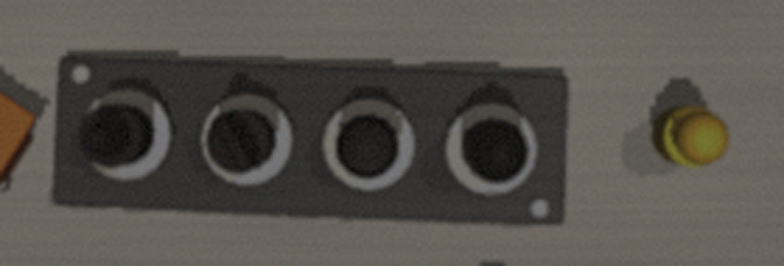

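View pics/scenec.png

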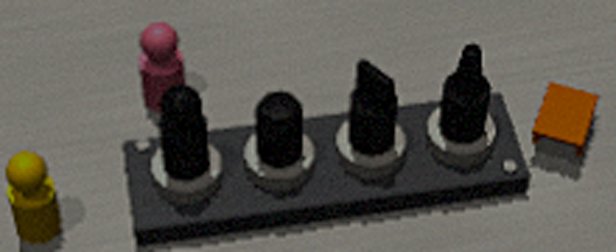

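The crops confirm the order: bat, paddle, dome, ball from the robot's left, all black. The yellow one at crop (690,137) is not meant. The nest discs in the top crop are at about (127,134), (247,140), (369,145) and (491,150).

Run:
```python
from h import *
for n,o,c in(("top",(190,195),[(127,134.5),(247,140.5),(369,145),(491.5,150)]),("scene",(210,130),[(461,131),(371,144),(279,155),(186,166)])):
    uv=(np.array(c)+.5)/2.8-.5+o; B=back(n,uv,.03)
    r=least_squares(lambda p:(row(p,.03)-B).ravel(),[.4,.04,0]); print(n,r.x,np.abs(r.fun).max());print(np.round(row(r.x,.03),4)[:,:2].tolist())
print(row([.613,-.0044,-.0478],0)[:,:2])
```

```text
top [ 0.44653732  0.08073746 -0.03859466] 0.0004587821131604164
[[0.4498, 0.1647], [0.4476, 0.1087], [0.4455, 0.0528], [0.4433, -0.0032]]
scene [ 0.45256297  0.07873229 -0.0422801 ] 0.0007174565701303925
[[0.4561, 0.1627], [0.4537, 0.1067], [0.4514, 0.0508], [0.449, -0.0052]]
[[ 0.61701367  0.07950405]
 [ 0.61433789  0.02356802]
 [ 0.61166211 -0.03236802]
 [ 0.60898633 -0.08830405]]
```

Call:
jog_arm(steps=[{"wz":9.94},{"wz":9.94},{"wz":9.94},{"wz":9.94},{"wz":9.94},{"wz":9.94},{"wz":9.94},{"wz":9.94}], fingers=0, grip_force=40)

```text
invalid input at $.steps[0]: expected keys x, y, z, wx, wy, wz
```

Call:
jog_arm(steps=[{"x":-0.055},{"x":-0.055},{"x":-0.055},{"x":-0.055},{"x":-0.05},{}])

```text
invalid input at $.steps[0]: expected keys x, y, z, wx, wy, wz
```

All keys are required in every row.

Call:
jog_arm(steps=[{"x":0,"y":0,"z":0,"wx":0,"wy":0,"wz":9.94},{"x":0,"y":0,"z":0,"wx":0,"wy":0,"wz":9.94},{"x":0,"y":0,"z":0,"wx":0,"wy":0,"wz":9.94},{"x":0,"y":0,"z":0,"wx":0,"wy":0,"wz":9.94},{"x":0,"y":0,"z":0,"wx":0,"wy":0,"wz":9.94},{"x":0,"y":0,"z":0,"wx":0,"wy":0,"wz":9.94},{"x":0,"y":0,"z":0,"wx":0,"wy":0,"wz":9.94},{"x":0,"y":0,"z":0,"wx":0,"wy":0,"wz":9.94}], fingers=0, grip_force=40)

```text
time: 1.9
tcp_pos: [0.1474, 0.6331, 0.2313]
orientation: [0.0, 0.725, 0.689, -0.0]
contact_force: [0.1, 0.1, 0.4]
finger_gap: 0.0851
grip_force: 0.0
```

Call:
jog_arm(steps=[{"x":-0.055,"y":0,"z":0,"wx":0,"wy":0,"wz":0},{"x":-0.055,"y":0,"z":0,"wx":0,"wy":0,"wz":0},{"x":-0.055,"y":0,"z":0,"wx":0,"wy":0,"wz":0},{"x":-0.055,"y":0,"z":0,"wx":0,"wy":0,"wz":0},{"x":-0.05,"y":0,"z":0,"wx":0,"wy":0,"wz":0},{"x":0,"y":0,"z":0,"wx":0,"wy":0,"wz":0}])

```text
time: 2.65
tcp_pos: [0.1346, 0.3614, 0.2311]
orientation: [-0.0, 0.724, 0.69, 0.001]
contact_force: [-0.5, 0.2, 0.1]
finger_gap: 0.0853
grip_force: 0.0
```

Call:
jog_arm(steps=[{"x":-0.026,"y":0.0465,"z":0.01,"wx":0,"wy":0,"wz":0},{"x":-0.026,"y":0.0465,"z":0.01,"wx":0,"wy":0,"wz":0},{"x":-0.026,"y":0.0465,"z":0.01,"wx":0,"wy":0,"wz":0},{"x":-0.026,"y":0.0465,"z":0.01,"wx":0,"wy":0,"wz":0},{"x":-0.026,"y":0.0465,"z":0.01,"wx":0,"wy":0,"wz":0},{"x":-0.026,"y":0.0465,"z":0.01,"wx":0,"wy":0,"wz":0},{"x":-0.026,"y":0.0465,"z":0.02,"wx":0,"wy":0,"wz":0},{"x":0,"y":0,"z":0,"wx":0,"wy":0,"wz":0}])

```text
time: 3.65
tcp_pos: [0.4538, 0.1651, 0.1495]
orientation: [-0.001, 0.724, 0.689, -0.001]
contact_force: [-1.2, -0.4, 0.4]
finger_gap: 0.0858
grip_force: 0.0
```

Run:
```python
from h import *
f=vision.grab_frame("scene"); s=env.get_state(); print(s['tcp_pos'])
p=s['tcp_pos']; print(proj("scene",[p,[.4511,.1641,.03]]))
cv2.imwrite("pics/s1.png",cv2.resize(f[40:240,210:470][:,:,::-1],None,fx=2.8,fy=2.8))
```

```text
[0.45275957 0.16612851 0.15024234]
[[383.50400401 123.27493084]
 [374.58059627 174.36029429]]
```

View pics/s1.png

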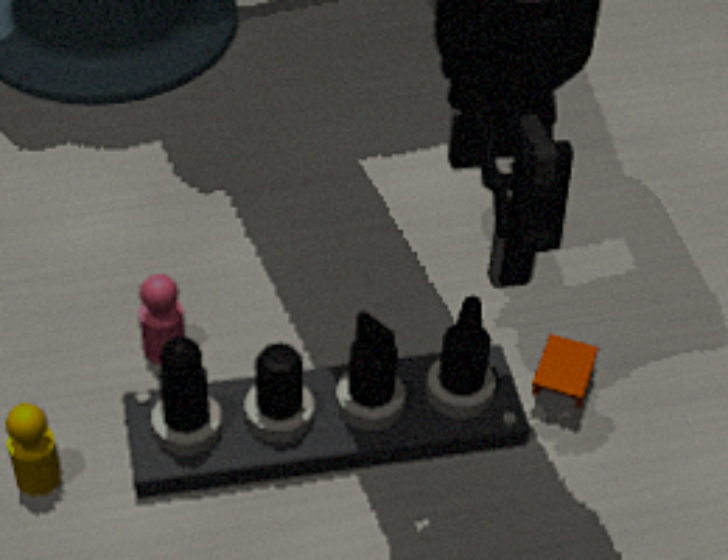

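Call:
jog_arm(steps=[{"x":-0.002,"y":-0.0015,"z":0.03,"wx":0,"wy":0,"wz":0},{"x":0,"y":0,"z":0.03,"wx":0,"wy":0,"wz":0},{"x":0,"y":0,"z":0.03,"wx":0,"wy":0,"wz":0},{"x":0,"y":0,"z":0.016,"wx":0,"wy":0,"wz":0},{"x":0,"y":0,"z":0.008,"wx":0,"wy":0,"wz":0},{"x":0,"y":0,"z":0,"wx":0,"wy":0,"wz":0}])

```text
time: 4.45
tcp_pos: [0.4505, 0.165, 0.0376]
orientation: [0.0, 0.723, 0.691, 0.0]
contact_force: [0.1, -1.7, 0.1]
finger_gap: 0.0857
grip_force: 0.0
```

Call:
jog_arm(steps=[{"x":0,"y":0,"z":0,"wx":0,"wy":0,"wz":0},{"x":0,"y":0,"z":0,"wx":0,"wy":0,"wz":0},{"x":0,"y":0,"z":0,"wx":0,"wy":0,"wz":0},{"x":0,"y":0,"z":0,"wx":0,"wy":0,"wz":0},{"x":0,"y":0,"z":0,"wx":0,"wy":0,"wz":0},{"x":0,"y":0,"z":0,"wx":0,"wy":0,"wz":0},{"x":0,"y":0,"z":0,"wx":0,"wy":0,"wz":0},{"x":0,"y":0,"z":0,"wx":0,"wy":0,"wz":0}], fingers=0.9, grip_force=40)

```text
time: 5.45
tcp_pos: [0.4506, 0.1647, 0.0379]
orientation: [0.0, 0.723, 0.691, 0.0]
contact_force: [-1.5, -0.9, 6.5]
finger_gap: 0.0269
grip_force: 39.4
```

Call:
jog_arm(steps=[{"x":0,"y":0,"z":-0.025,"wx":0,"wy":0,"wz":0},{"x":0,"y":0,"z":-0.045,"wx":0,"wy":0,"wz":0},{"x":-0.041,"y":0.0284,"z":-0.05,"wx":0,"wy":0,"wz":0},{"x":-0.041,"y":0.0284,"z":0,"wx":0,"wy":0,"wz":0},{"x":-0.041,"y":0.0284,"z":0,"wx":0,"wy":0,"wz":0},{"x":-0.041,"y":0.0284,"z":0,"wx":0,"wy":0,"wz":0},{"x":-0.041,"y":0.0284,"z":0,"wx":0,"wy":0,"wz":0},{"x":-0.041,"y":0.0284,"z":0,"wx":0,"wy":0,"wz":0}])

```text
time: 6.45
tcp_pos: [0.6066, -0.0855, 0.151]
orientation: [-0.0, 0.723, 0.691, -0.0]
contact_force: [1.4, 0.4, -0.5]
finger_gap: 0.0268
grip_force: 39.6
```

Call:
jog_arm(steps=[{"x":0,"y":0,"z":0.04,"wx":0,"wy":0,"wz":0},{"x":0,"y":0,"z":0.03,"wx":0,"wy":0,"wz":0},{"x":0,"y":0,"z":0,"wx":0,"wy":0,"wz":0}])

```text
time: 6.82
tcp_pos: [0.6037, -0.0834, 0.0781]
orientation: [-0.003, 0.723, 0.691, -0.002]
contact_force: [0.3, 0.1, -0.7]
finger_gap: 0.0271
grip_force: 39.6
```

Run:
```python
from h import *
s=env.get_state(); p=np.array(s['tcp_pos']);print(p,s['contact_force'],s['finger_gap'])
for n in("scene","top"):
    f=vision.grab_frame(n); u=p-[0,0,.008]; q=proj(n,[u,[.609,-.0883,.06]]); print(n,q)
    x,y=q[1].astype(int); cv2.imwrite(f"pics/{n}2.png",cv2.resize(f[y-70:y+50,x-60:x+100][:,:,::-1],None,fx=4,fy=4)); print(x-60,y-70)
```

```text
[ 0.6036619  -0.08338569  0.07814323] [ 0.29158194  0.05017923 -0.70920746] 0.02711222494171412
scene [[236.98191237 263.87953385]
 [234.85065462 271.34646908]]
174 201
top [[431.89761351 118.1715958 ]
 [434.15003637 115.77376831]]
374 45
```

View pics/scene2.png

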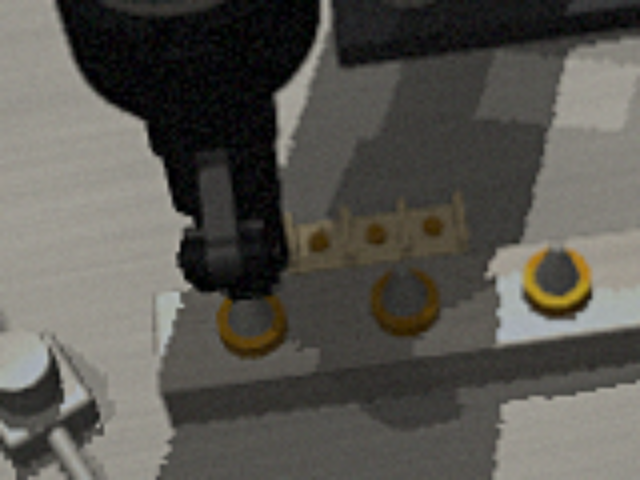

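View pics/top2.png

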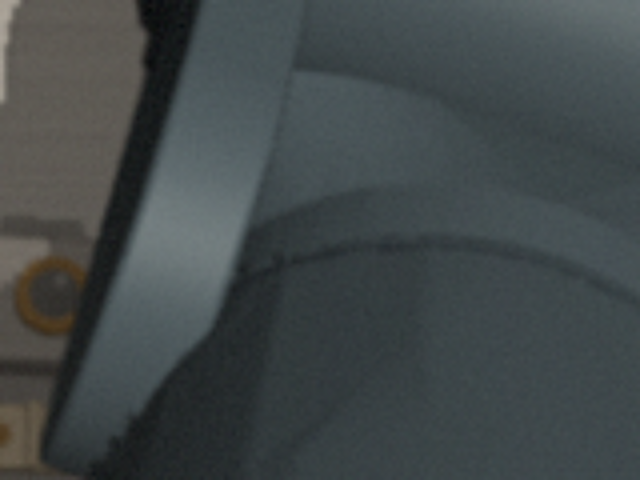

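Run:
```python
from h import *
p=np.array(env.get_state()['tcp_pos'])
print((proj("scene",[p-[0,0,.008],p+[.029,0,0],p+[.029,.011,0],p+[.029,-.011,0],[.609,-.0883,.038]])-[174,201])*4)
print(back("top",[[365,163],[417,163],[390,146]],.015))
```

```text
[[249.6766959  252.78883958]
 [256.92355096 313.41180587]
 [289.21042725 307.80555744]
 [224.5916082  319.00306939]
 [250.97249418 311.80457783]]
[[ 0.55492079 -0.00396902  0.015     ]
 [ 0.55515259 -0.07304126  0.015     ]
 [ 0.57774238 -0.03729676  0.015     ]]
```

Call:
jog_arm(steps=[{"x":-0.0046,"y":0.0055,"z":0,"wx":0,"wy":0,"wz":0},{"x":0,"y":0,"z":0,"wx":0,"wy":0,"wz":0}])

```text
time: 7.18
tcp_pos: [0.6129, -0.0895, 0.0833]
orientation: [0.001, 0.723, 0.691, 0.001]
contact_force: [-0.5, -0.9, -0.7]
finger_gap: 0.027
grip_force: 39.6
```

Run:
```python
from h import *
s=env.get_state(); p=np.array(s['tcp_pos']);print(p,s['orientation'])
f=vision.grab_frame("scene"); o=np.array([195,225])
g=f[225:300,195:275]; g=(255*(g/255.)**.45).astype(np.uint8)
cv2.imwrite("pics/s3.png",cv2.resize(g[:,:,::-1],None,fx=8,fy=8,interpolation=2))
u=p-[0,0,.008]
t=np.linspace(0,6.28,5)[:4]; c=np.c_[np.cos(t),np.sin(t),0*t]*.014
print(np.round((proj("scene",np.r_[[u],u+c,[[.609,-.0883,.038]]])-o+.5)*8))
```

```text
[ 0.61285535 -0.08952751  0.08328529] [0.00145788 0.72320416 0.69063238 0.00073396]
[[307. 351.]
 [317. 420.]
 [387. 337.]
 [298. 283.]
 [227. 364.]
 [338. 436.]]
```

View pics/s3.png

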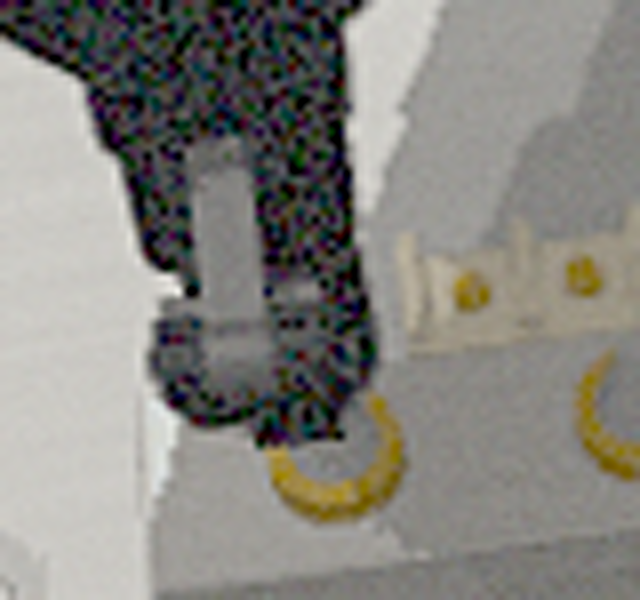

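Run:
```python
from h import *
F=np.mean([vision.grab_frame("scene").astype(float) for _ in range(10)],0)
for q in("cap_bat",): print([(round(o['conf'],2),o['extent']) for o in outline_of("scene",q)])
s=env.get_state(); print(s['tcp_pos'],s['time'])
g=F[225:300,195:275]; g=(np.clip((g-3)/60,0,1)**.6*255).astype(np.uint8)
cv2.imwrite("pics/s4.png",cv2.resize(g[:,:,::-1],None,fx=8,fy=8,interpolation=2))
```

```text
[]
[ 0.61138265 -0.08881712  0.08151101] 7.775
```

View pics/s4.png

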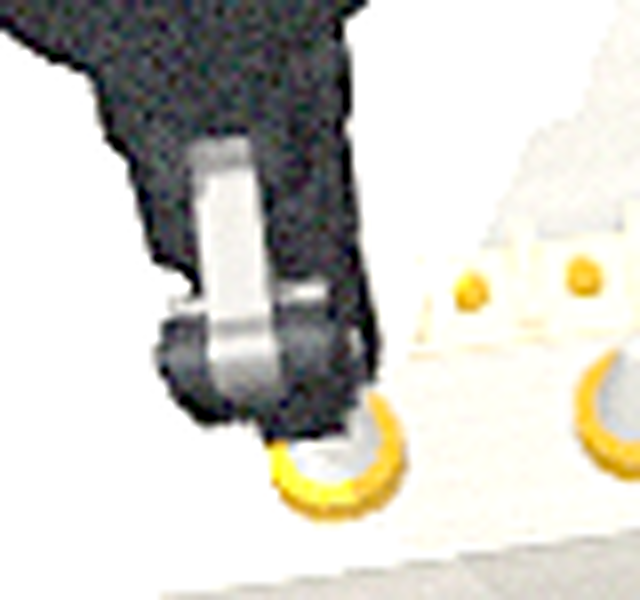

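Run:
```python
from h import *
p=np.array([.4528,.1655,.150])
for dx in(.043,.057):
  for dz in(0,.013): print(dx,dz,np.round((proj("scene",[p+[dx,-.011,dz],p+[dx,0,dz],p+[dx,.011,dz]])-[210,40]+.5)*2.8).tolist())
p=np.array([.6114,-.0888,.0815])
for dx in(.0135,.028):
  for dz in(0,.008): print(dx,dz,np.round((proj("scene",[p+[dx,-.011,dz],p+[dx,0,dz],p+[dx,.011,dz]])-[195,225]+.5)*8).tolist())
# lever axis of cap & skirt
t=np.linspace(0,2*np.pi,9)[:8]
for z in(-.008,.028): print(z,np.round((proj("scene",p+np.c_[.014*np.cos(t),.014*np.sin(t),0*t+z])-[195,225]+.5)*8).tolist())
```

```text
0.043 0 [[490.0, 294.0], [510.0, 291.0], [530.0, 288.0]]
0.043 0.013 [[492.0, 276.0], [513.0, 273.0], [533.0, 270.0]]
0.057 0 [[498.0, 313.0], [518.0, 310.0], [538.0, 307.0]]
0.057 0.013 [[500.0, 296.0], [521.0, 293.0], [541.0, 289.0]]
0.0135 0 [[251.0, 403.0], [315.0, 392.0], [379.0, 381.0]]
0.0135 0.008 [[244.0, 379.0], [309.0, 368.0], [374.0, 357.0]]
0.028 0 [[260.0, 477.0], [325.0, 466.0], [390.0, 454.0]]
0.028 0.008 [[254.0, 454.0], [319.0, 443.0], [384.0, 431.0]]
-0.008 [[321.0, 417.0], [375.0, 387.0], [392.0, 334.0], [361.0, 290.0], [303.0, 280.0], [249.0, 310.0], [232.0, 362.0], [261.0, 407.0]]
0.028 [[294.0, 310.0], [351.0, 279.0], [368.0, 224.0], [337.0, 179.0], [276.0, 169.0], [220.0, 199.0], [201.0, 253.0], [232.0, 299.0]]
```

Call:
jog_arm(steps=[{"x":0,"y":0,"z":-0.03,"wx":0,"wy":0,"wz":0},{"x":0,"y":0,"z":-0.03,"wx":0,"wy":0,"wz":10},{"x":0,"y":0,"z":0,"wx":0,"wy":0,"wz":10},{"x":0,"y":0,"z":0,"wx":0,"wy":0,"wz":10},{"x":0,"y":0,"z":0,"wx":0,"wy":0,"wz":10},{"x":0,"y":0,"z":0,"wx":0,"wy":0,"wz":10},{"x":0,"y":0,"z":0,"wx":0,"wy":0,"wz":10},{"x":0,"y":0,"z":0,"wx":0,"wy":0,"wz":0}])

```text
time: 8.78
tcp_pos: [0.6114, -0.0888, 0.1415]
orientation: [-0.0, 0.971, 0.238, -0.0]
contact_force: [0.2, -0.0, -1.1]
finger_gap: 0.0271
grip_force: 39.6
```

Run:
```python
from h import *
F=np.mean([vision.grab_frame("scene").astype(float) for _ in range(8)],0)
s=env.get_state(); p=np.array(s['tcp_pos']);print(p,s['time'])
q=proj("scene",[p])[0]; x,y=(q-[45,45]).astype(int)
g=F[y:y+75,x:x+90]; g=(np.clip((g-3)/80,0,1)**.6*255).astype(np.uint8)
cv2.imwrite("pics/s5.png",cv2.resize(g[:,:,::-1],None,fx=8,fy=8,interpolation=2))
print((proj("scene",[p,p-[0,0,.008],p+[0,0,.019]])-[x,y]+.5)*8)
```

```text
[ 0.61143019 -0.08882907  0.14154975] 9.175
[[370.31778332 364.93910266]
 [377.0250862  392.13525368]
 [353.89070775 298.13799278]]
```

View pics/s5.png

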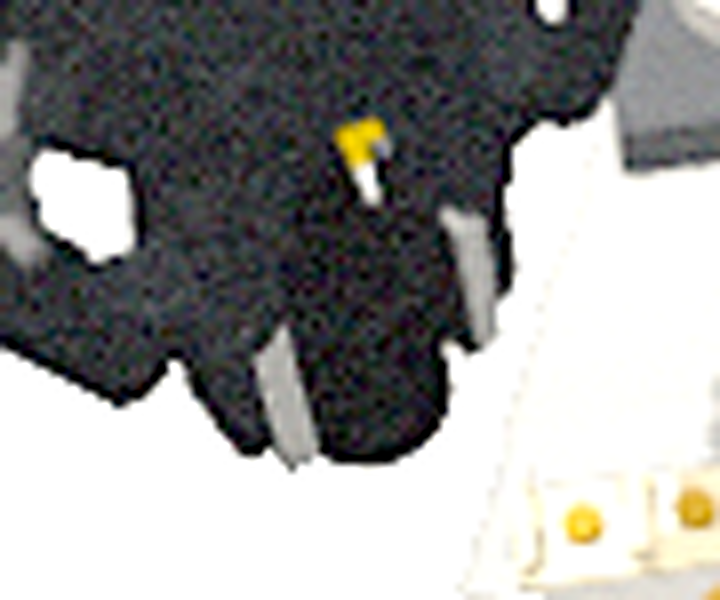

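The crop shows the cap upright and centred between the two pale pads (290,400) and (475,270). I'll turn back and lower it.

Call:
jog_arm(steps=[{"x":0,"y":0,"z":0,"wx":0,"wy":0,"wz":-10},{"x":0,"y":0,"z":0,"wx":0,"wy":0,"wz":-10},{"x":0,"y":0,"z":0,"wx":0,"wy":0,"wz":-10},{"x":0,"y":0,"z":0,"wx":0,"wy":0,"wz":-10},{"x":0,"y":0,"z":0,"wx":0,"wy":0,"wz":-10},{"x":0,"y":0,"z":0,"wx":0,"wy":0,"wz":-10},{"x":0,"y":-0.0024,"z":0.04,"wx":0,"wy":0,"wz":0},{"x":0,"y":0,"z":0.03,"wx":0,"wy":0,"wz":0}])

```text
time: 10.18
tcp_pos: [0.6086, -0.0886, 0.0704]
orientation: [-0.0, 0.723, 0.691, -0.0]
contact_force: [-0.2, -1.1, -0.4]
finger_gap: 0.0271
grip_force: 39.6
```

Call:
jog_arm(steps=[{"x":0,"y":0,"z":0.006,"wx":0,"wy":0,"wz":0},{"x":0,"y":0,"z":0.006,"wx":0,"wy":0,"wz":0},{"x":0,"y":0,"z":0.006,"wx":0,"wy":0,"wz":0},{"x":0,"y":0,"z":0,"wx":0,"wy":0,"wz":0}])

```text
time: 10.68
tcp_pos: [0.6093, -0.0888, 0.0539]
orientation: [0.0, 0.723, 0.691, 0.0]
contact_force: [1.2, 0.2, -0.5]
finger_gap: 0.0271
grip_force: 39.6
```

Call:
jog_arm(steps=[{"x":0,"y":0,"z":0.004,"wx":0,"wy":0,"wz":0},{"x":0,"y":0,"z":0.003,"wx":0,"wy":0,"wz":0},{"x":0,"y":0,"z":0,"wx":0,"wy":0,"wz":0}])

```text
time: 11.05
tcp_pos: [0.6088, -0.0887, 0.0462]
orientation: [-0.0, 0.723, 0.691, -0.0]
contact_force: [0.1, 0.3, -1.2]
finger_gap: 0.027
grip_force: 39.6
```

Call:
jog_arm(steps=[{"x":0,"y":0,"z":0.003,"wx":0,"wy":0,"wz":0},{"x":0,"y":0,"z":0.003,"wx":0,"wy":0,"wz":0},{"x":0,"y":0,"z":0,"wx":0,"wy":0,"wz":0}])

```text
time: 11.42
tcp_pos: [0.6092, -0.0888, 0.0406]
orientation: [0.0, 0.723, 0.691, 0.0]
contact_force: [-0.8, -0.3, 2.4]
finger_gap: 0.0269
grip_force: 39.9
```

Call:
jog_arm(steps=[{"x":0,"y":0,"z":0.002,"wx":0,"wy":0,"wz":0},{"x":0,"y":0,"z":0.001,"wx":0,"wy":0,"wz":0},{"x":0,"y":0,"z":0,"wx":0,"wy":0,"wz":0}])

```text
time: 11.8
tcp_pos: [0.6092, -0.0888, 0.0379]
orientation: [0.0, 0.723, 0.691, 0.0]
contact_force: [-2.3, 0.6, 6.1]
finger_gap: 0.0273
grip_force: 40.2
```

Call:
jog_arm(steps=[{"x":0,"y":0,"z":0.0015,"wx":0,"wy":0,"wz":0},{"x":0,"y":0,"z":0,"wx":0,"wy":0,"wz":0}])

```text
time: 12.05
tcp_pos: [0.6093, -0.0888, 0.0378]
orientation: [-0.0, 0.723, 0.691, -0.0]
contact_force: [-7.7, 1.7, 14.9]
finger_gap: 0.0268
grip_force: 41.0
```

Call:
jog_arm(steps=[{"x":0,"y":0,"z":0,"wx":0,"wy":0,"wz":0},{"x":0,"y":0,"z":0,"wx":0,"wy":0,"wz":0},{"x":0,"y":0,"z":0,"wx":0,"wy":0,"wz":0},{"x":0,"y":0,"z":0,"wx":0,"wy":0,"wz":0}], fingers=0.45)

```text
time: 12.55
tcp_pos: [0.6089, -0.0887, 0.0357]
orientation: [-0.0, 0.723, 0.691, -0.0]
contact_force: [-0.2, 0.1, 0.3]
finger_gap: 0.047
grip_force: 0.0
```

Call:
jog_arm(steps=[{"x":0,"y":0,"z":-0.03,"wx":0,"wy":0,"wz":0},{"x":0,"y":0,"z":-0.045,"wx":0,"wy":0,"wz":0},{"x":0,"y":0,"z":-0.045,"wx":0,"wy":0,"wz":0},{"x":0.04,"y":-0.035,"z":0,"wx":0,"wy":0,"wz":0},{"x":0.04,"y":-0.035,"z":0,"wx":0,"wy":0,"wz":0},{"x":0.04,"y":-0.035,"z":0,"wx":0,"wy":0,"wz":0},{"x":0.04,"y":-0.035,"z":0,"wx":0,"wy":0,"wz":0},{"x":0.03,"y":-0.03,"z":0,"wx":0,"wy":0,"wz":0}])

```text
time: 13.55
tcp_pos: [0.4465, 0.1102, 0.1559]
orientation: [-0.0, 0.723, 0.691, 0.0]
contact_force: [1.1, 0.0, -0.1]
finger_gap: 0.0471
grip_force: 0.0
```

Run:
```python
from h import *
f=vision.grab_frame("scene"); s=env.get_state(); print(s['tcp_pos'],s['time'],s['finger_gap'])
g=f[180:320,180:400]; g=(np.clip((g-3.)/150,0,1)**.6*255).astype(np.uint8)
cv2.imwrite("pics/s6.png",cv2.resize(g[:,:,::-1],None,fx=3.5,fy=3.5,interpolation=2))
```

```text
[0.44343578 0.11269054 0.15511973] 13.6 0.04719128386587633
```

View pics/s6.png

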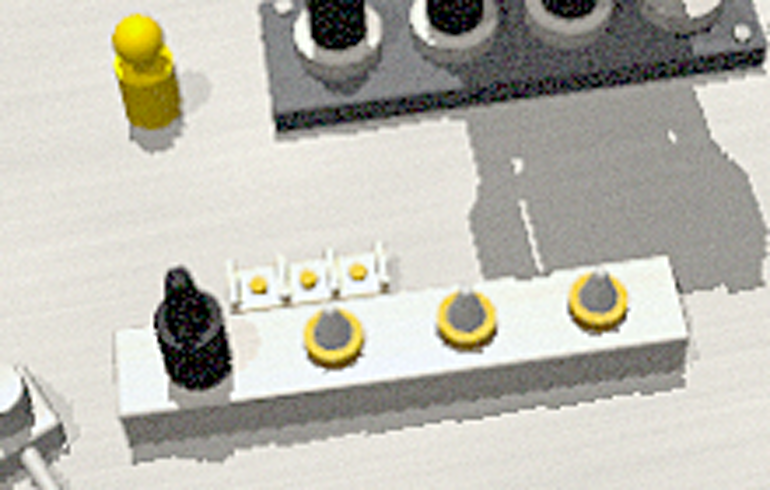

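The bat cap sits home and upright at (195,350), with no brass showing. Next is the paddle.

Call:
jog_arm(steps=[{"x":-0.001,"y":0,"z":0,"wx":0,"wy":0,"wz":0},{"x":0,"y":0,"z":0.035,"wx":0,"wy":0,"wz":0},{"x":0,"y":0,"z":0.035,"wx":0,"wy":0,"wz":0},{"x":0,"y":0,"z":0.03,"wx":0,"wy":0,"wz":0},{"x":0,"y":0,"z":0.018,"wx":0,"wy":0,"wz":0},{"x":0,"y":0,"z":0,"wx":0,"wy":0,"wz":0},{"x":0,"y":0,"z":0,"wx":0,"wy":0,"wz":0}])

```text
time: 14.48
tcp_pos: [0.4491, 0.1073, 0.0388]
orientation: [0.001, 0.723, 0.69, 0.001]
contact_force: [0.4, -1.2, 0.3]
finger_gap: 0.0469
grip_force: 0.0
```

Call:
jog_arm(steps=[{"x":0,"y":0,"z":0,"wx":0,"wy":0,"wz":0},{"x":0,"y":0,"z":0,"wx":0,"wy":0,"wz":0},{"x":0,"y":0,"z":0,"wx":0,"wy":0,"wz":0},{"x":0,"y":0,"z":0,"wx":0,"wy":0,"wz":0},{"x":0,"y":0,"z":0,"wx":0,"wy":0,"wz":0},{"x":0,"y":0,"z":0,"wx":0,"wy":0,"wz":0}], fingers=0.9)

```text
time: 15.22
tcp_pos: [0.4491, 0.1077, 0.0393]
orientation: [0.001, 0.723, 0.691, 0.001]
contact_force: [-0.6, -0.9, 5.9]
finger_gap: 0.0265
grip_force: 39.6
```

Call:
jog_arm(steps=[{"x":0,"y":0,"z":-0.025,"wx":0,"wy":0,"wz":0},{"x":0,"y":0,"z":-0.045,"wx":0,"wy":0,"wz":0},{"x":0,"y":0,"z":-0.045,"wx":0,"wy":0,"wz":0},{"x":-0.033,"y":0.042,"z":0,"wx":0,"wy":0,"wz":0},{"x":-0.033,"y":0.042,"z":0,"wx":0,"wy":0,"wz":0},{"x":-0.033,"y":0.042,"z":0,"wx":0,"wy":0,"wz":0},{"x":-0.033,"y":0.042,"z":0,"wx":0,"wy":0,"wz":0},{"x":0,"y":0,"z":0,"wx":0,"wy":0,"wz":0}])

```text
time: 16.23
tcp_pos: [0.6114, -0.0341, 0.1527]
orientation: [0.0, 0.724, 0.69, 0.0]
contact_force: [1.1, 0.1, 0.4]
finger_gap: 0.0268
grip_force: 39.7
```

Call:
jog_arm(steps=[{"x":0,"y":0,"z":0.04,"wx":0,"wy":0,"wz":0},{"x":0,"y":0,"z":0.035,"wx":0,"wy":0,"wz":0},{"x":0,"y":0,"z":0,"wx":0,"wy":0,"wz":0},{"x":0,"y":0,"z":0,"wx":0,"wy":0,"wz":0},{"x":0,"y":0,"z":0,"wx":0,"wy":0,"wz":0}])

```text
time: 16.85
tcp_pos: [0.6109, -0.0318, 0.0803]
orientation: [0.002, 0.723, 0.691, 0.001]
contact_force: [0.3, 0.3, -0.4]
finger_gap: 0.0265
grip_force: 39.7
```

Call:
jog_arm(steps=[{"x":-0.0005,"y":0,"z":0.01,"wx":0,"wy":0,"wz":0},{"x":0,"y":0,"z":0.01,"wx":0,"wy":0,"wz":0},{"x":0,"y":0,"z":0.006,"wx":0,"wy":0,"wz":0},{"x":0,"y":0,"z":0.004,"wx":0,"wy":0,"wz":0},{"x":0,"y":0,"z":0.002,"wx":0,"wy":0,"wz":0},{"x":0,"y":0,"z":0,"wx":0,"wy":0,"wz":0}])

```text
time: 17.6
tcp_pos: [0.6099, -0.0323, 0.0461]
orientation: [0.0, 0.723, 0.691, 0.0]
contact_force: [0.6, 0.6, -0.7]
finger_gap: 0.0266
grip_force: 39.8
```

Call:
jog_arm(steps=[{"x":0,"y":0,"z":0.003,"wx":0,"wy":0,"wz":0},{"x":0,"y":0,"z":0.003,"wx":0,"wy":0,"wz":0},{"x":0,"y":0,"z":0.002,"wx":0,"wy":0,"wz":0},{"x":0,"y":0,"z":0,"wx":0,"wy":0,"wz":0},{"x":0,"y":0,"z":0,"wx":0,"wy":0,"wz":0}])

```text
time: 18.23
tcp_pos: [0.6101, -0.0323, 0.0393]
orientation: [0.0, 0.723, 0.691, 0.0]
contact_force: [-5.5, 1.0, 10.7]
finger_gap: 0.0267
grip_force: 40.8
```

Call:
jog_arm(steps=[{"x":0,"y":0,"z":0.0015,"wx":0,"wy":0,"wz":0},{"x":0,"y":0,"z":0,"wx":0,"wy":0,"wz":0},{"x":0,"y":0,"z":0,"wx":0,"wy":0,"wz":0}])

```text
time: 18.6
tcp_pos: [0.6101, -0.0323, 0.0392]
orientation: [-0.0, 0.723, 0.691, -0.0]
contact_force: [-9.7, 1.6, 19.3]
finger_gap: 0.0267
grip_force: 41.7
```

Call:
jog_arm(steps=[{"x":0,"y":0,"z":0,"wx":0,"wy":0,"wz":0},{"x":0,"y":0,"z":0,"wx":0,"wy":0,"wz":0},{"x":0,"y":0,"z":0,"wx":0,"wy":0,"wz":0},{"x":0,"y":0,"z":0,"wx":0,"wy":0,"wz":0}], fingers=0.47)

```text
time: 19.1
tcp_pos: [0.6094, -0.0322, 0.0361]
orientation: [-0.0, 0.723, 0.691, -0.0]
contact_force: [-0.1, 0.0, -0.5]
finger_gap: 0.0452
grip_force: 0.0
```

Call:
jog_arm(steps=[{"x":0,"y":0,"z":-0.03,"wx":0,"wy":0,"wz":0},{"x":0,"y":0,"z":-0.045,"wx":0,"wy":0,"wz":0},{"x":0,"y":0,"z":-0.045,"wx":0,"wy":0,"wz":0},{"x":0.0191,"y":-0.0417,"z":0,"wx":0,"wy":0,"wz":0},{"x":0.0191,"y":-0.0417,"z":0,"wx":0,"wy":0,"wz":0},{"x":0.0191,"y":-0.0417,"z":0,"wx":0,"wy":0,"wz":0},{"x":0.0191,"y":-0.0417,"z":0,"wx":0,"wy":0,"wz":0},{"x":0,"y":0,"z":0,"wx":0,"wy":0,"wz":0}])

```text
time: 20.1
tcp_pos: [0.444, 0.053, 0.1557]
orientation: [-0.001, 0.723, 0.691, -0.0]
contact_force: [0.5, 0.5, 0.8]
finger_gap: 0.0455
grip_force: 0.0
```

Call:
jog_arm(steps=[{"x":0,"y":0,"z":0.035,"wx":0,"wy":0,"wz":0},{"x":0,"y":0,"z":0.035,"wx":0,"wy":0,"wz":0},{"x":0,"y":0,"z":0.03,"wx":0,"wy":0,"wz":0},{"x":0,"y":0,"z":0.018,"wx":0,"wy":0,"wz":0},{"x":0,"y":0,"z":0,"wx":0,"wy":0,"wz":0},{"x":0,"y":0,"z":0,"wx":0,"wy":0,"wz":0}])

```text
time: 20.85
tcp_pos: [0.4477, 0.0514, 0.0394]
orientation: [0.001, 0.723, 0.691, 0.001]
contact_force: [-0.2, -0.4, 0.5]
finger_gap: 0.0452
grip_force: 0.0
```

Call:
jog_arm(steps=[{"x":0.0005,"y":0,"z":0.001,"wx":0,"wy":0,"wz":0},{"x":0,"y":0,"z":0,"wx":0,"wy":0,"wz":0},{"x":0,"y":0,"z":0,"wx":0,"wy":0,"wz":0},{"x":0,"y":0,"z":0,"wx":0,"wy":0,"wz":0},{"x":0,"y":0,"z":0,"wx":0,"wy":0,"wz":0},{"x":0,"y":0,"z":0,"wx":0,"wy":0,"wz":0}], fingers=0.9)

```text
time: 21.6
tcp_pos: [0.4478, 0.0521, 0.0388]
orientation: [0.001, 0.723, 0.691, 0.001]
contact_force: [-0.8, -0.3, 6.1]
finger_gap: 0.0269
grip_force: 39.6
```

Call:
jog_arm(steps=[{"x":0,"y":0,"z":-0.025,"wx":0,"wy":0,"wz":0},{"x":0,"y":0,"z":-0.045,"wx":0,"wy":0,"wz":0},{"x":0,"y":0,"z":-0.045,"wx":0,"wy":0,"wz":0},{"x":-0.0051,"y":0.0417,"z":0,"wx":0,"wy":0,"wz":0},{"x":-0.0051,"y":0.0417,"z":0,"wx":0,"wy":0,"wz":0},{"x":-0.0051,"y":0.0417,"z":0,"wx":0,"wy":0,"wz":0},{"x":-0.0051,"y":0.0417,"z":0,"wx":0,"wy":0,"wz":0},{"x":0,"y":0,"z":0,"wx":0,"wy":0,"wz":0}])

```text
time: 22.6
tcp_pos: [0.6139, 0.0236, 0.1522]
orientation: [0.0, 0.723, 0.69, 0.0]
contact_force: [-1.0, -0.3, -1.2]
finger_gap: 0.0268
grip_force: 39.7
```

Call:
jog_arm(steps=[{"x":0,"y":0,"z":0.04,"wx":0,"wy":0,"wz":0},{"x":0,"y":0,"z":0.035,"wx":0,"wy":0,"wz":0},{"x":0,"y":0,"z":0,"wx":0,"wy":0,"wz":0},{"x":0,"y":0,"z":0,"wx":0,"wy":0,"wz":0},{"x":0,"y":0,"z":0,"wx":0,"wy":0,"wz":0}])

```text
time: 23.22
tcp_pos: [0.6135, 0.0241, 0.0798]
orientation: [0.001, 0.723, 0.691, 0.001]
contact_force: [-0.5, 0.5, -0.3]
finger_gap: 0.0266
grip_force: 39.7
```

Call:
jog_arm(steps=[{"x":-0.0005,"y":0,"z":0.01,"wx":0,"wy":0,"wz":0},{"x":0,"y":0,"z":0.01,"wx":0,"wy":0,"wz":0},{"x":0,"y":0,"z":0.006,"wx":0,"wy":0,"wz":0},{"x":0,"y":0,"z":0.004,"wx":0,"wy":0,"wz":0},{"x":0,"y":0,"z":0.002,"wx":0,"wy":0,"wz":0},{"x":0,"y":0,"z":0,"wx":0,"wy":0,"wz":0}])

```text
time: 23.98
tcp_pos: [0.6124, 0.0237, 0.0456]
orientation: [0.0, 0.723, 0.691, 0.0]
contact_force: [-0.5, 0.2, 0.2]
finger_gap: 0.0269
grip_force: 39.8
```

Call:
jog_arm(steps=[{"x":0,"y":0,"z":0.003,"wx":0,"wy":0,"wz":0},{"x":0,"y":0,"z":0.003,"wx":0,"wy":0,"wz":0},{"x":0,"y":0,"z":0.002,"wx":0,"wy":0,"wz":0},{"x":0,"y":0,"z":0.0015,"wx":0,"wy":0,"wz":0},{"x":0,"y":0,"z":0,"wx":0,"wy":0,"wz":0},{"x":0,"y":0,"z":0,"wx":0,"wy":0,"wz":0}])

```text
time: 24.72
tcp_pos: [0.6127, 0.0237, 0.0387]
orientation: [-0.0, 0.723, 0.691, -0.0]
contact_force: [-8.9, 0.8, 20.1]
finger_gap: 0.0268
grip_force: 41.7
```

Call:
jog_arm(steps=[{"x":0,"y":0,"z":0,"wx":0,"wy":0,"wz":0},{"x":0,"y":0,"z":0,"wx":0,"wy":0,"wz":0},{"x":0,"y":0,"z":0,"wx":0,"wy":0,"wz":0},{"x":0,"y":0,"z":0,"wx":0,"wy":0,"wz":0}], fingers=0.46)

```text
time: 25.22
tcp_pos: [0.612, 0.0237, 0.0356]
orientation: [-0.0, 0.723, 0.691, -0.0]
contact_force: [0.6, -0.5, -0.1]
finger_gap: 0.0462
grip_force: 0.0
```

Call:
jog_arm(steps=[{"x":0,"y":0,"z":-0.03,"wx":0,"wy":0,"wz":0},{"x":0,"y":0,"z":-0.045,"wx":0,"wy":0,"wz":0},{"x":0,"y":0,"z":-0.045,"wx":0,"wy":0,"wz":0},{"x":-0.0088,"y":-0.0416,"z":0,"wx":0,"wy":0,"wz":0},{"x":-0.0088,"y":-0.0416,"z":0,"wx":0,"wy":0,"wz":0},{"x":-0.0088,"y":-0.0416,"z":0,"wx":0,"wy":0,"wz":0},{"x":-0.0088,"y":-0.0416,"z":0,"wx":0,"wy":0,"wz":0},{"x":0,"y":0,"z":0,"wx":0,"wy":0,"wz":0}])

```text
time: 26.22
tcp_pos: [0.442, -0.0036, 0.1552]
orientation: [-0.001, 0.723, 0.69, -0.0]
contact_force: [0.1, 0.4, -0.1]
finger_gap: 0.0462
grip_force: 0.0
```

Call:
jog_arm(steps=[{"x":0,"y":0,"z":0.035,"wx":0,"wy":0,"wz":0},{"x":0,"y":0,"z":0.035,"wx":0,"wy":0,"wz":0},{"x":0,"y":0,"z":0.03,"wx":0,"wy":0,"wz":0},{"x":0,"y":0,"z":0.018,"wx":0,"wy":0,"wz":0},{"x":0,"y":0,"z":0,"wx":0,"wy":0,"wz":0},{"x":0,"y":0,"z":0,"wx":0,"wy":0,"wz":0}])

```text
time: 26.98
tcp_pos: [0.4456, -0.004, 0.0389]
orientation: [0.001, 0.723, 0.691, 0.0]
contact_force: [-0.4, 0.4, -0.0]
finger_gap: 0.0461
grip_force: 0.0
```

Call:
jog_arm(steps=[{"x":0,"y":0,"z":0.001,"wx":0,"wy":0,"wz":0},{"x":0,"y":0,"z":0,"wx":0,"wy":0,"wz":0},{"x":0,"y":0,"z":0,"wx":0,"wy":0,"wz":0},{"x":0,"y":0,"z":0,"wx":0,"wy":0,"wz":0},{"x":0,"y":0,"z":0,"wx":0,"wy":0,"wz":0},{"x":0,"y":0,"z":0,"wx":0,"wy":0,"wz":0}], fingers=0.9)

```text
time: 27.72
tcp_pos: [0.4456, -0.0041, 0.0383]
orientation: [0.001, 0.723, 0.691, 0.001]
contact_force: [-0.6, 0.1, 5.9]
finger_gap: 0.027
grip_force: 39.6
```

Call:
jog_arm(steps=[{"x":0,"y":0,"z":-0.025,"wx":0,"wy":0,"wz":0},{"x":0,"y":0,"z":-0.045,"wx":0,"wy":0,"wz":0},{"x":0,"y":0,"z":-0.045,"wx":0,"wy":0,"wz":0},{"x":0.0229,"y":0.0418,"z":0,"wx":0,"wy":0,"wz":0},{"x":0.0229,"y":0.0418,"z":0,"wx":0,"wy":0,"wz":0},{"x":0.0229,"y":0.0418,"z":0,"wx":0,"wy":0,"wz":0},{"x":0.0229,"y":0.0418,"z":0,"wx":0,"wy":0,"wz":0},{"x":0,"y":0,"z":0,"wx":0,"wy":0,"wz":0}])

```text
time: 28.72
tcp_pos: [0.6172, 0.0811, 0.1515]
orientation: [0.0, 0.723, 0.691, 0.0]
contact_force: [-0.6, 0.5, -0.3]
finger_gap: 0.0269
grip_force: 39.7
```

Call:
jog_arm(steps=[{"x":0,"y":0,"z":0.04,"wx":0,"wy":0,"wz":0},{"x":0,"y":0,"z":0.035,"wx":0,"wy":0,"wz":0},{"x":0,"y":0,"z":0,"wx":0,"wy":0,"wz":0},{"x":0,"y":0,"z":0,"wx":0,"wy":0,"wz":0},{"x":0,"y":0,"z":0,"wx":0,"wy":0,"wz":0}])

```text
time: 29.35
tcp_pos: [0.6169, 0.0799, 0.0794]
orientation: [0.001, 0.723, 0.691, 0.001]
contact_force: [0.7, 0.4, -1.0]
finger_gap: 0.0267
grip_force: 39.7
```

Call:
jog_arm(steps=[{"x":-0.0003,"y":-0.0005,"z":0.01,"wx":0,"wy":0,"wz":0},{"x":0,"y":0,"z":0.01,"wx":0,"wy":0,"wz":0},{"x":0,"y":0,"z":0.006,"wx":0,"wy":0,"wz":0},{"x":0,"y":0,"z":0.004,"wx":0,"wy":0,"wz":0},{"x":0,"y":0,"z":0.002,"wx":0,"wy":0,"wz":0},{"x":0,"y":0,"z":0,"wx":0,"wy":0,"wz":0}])

```text
time: 30.1
tcp_pos: [0.6153, 0.0797, 0.0451]
orientation: [0.0, 0.723, 0.691, 0.0]
contact_force: [-0.3, -0.9, -0.5]
finger_gap: 0.0273
grip_force: 39.7
```

Call:
jog_arm(steps=[{"x":0,"y":0,"z":0.003,"wx":0,"wy":0,"wz":0},{"x":0,"y":0,"z":0.003,"wx":0,"wy":0,"wz":0},{"x":0,"y":0,"z":0.002,"wx":0,"wy":0,"wz":0},{"x":0,"y":0,"z":0.0015,"wx":0,"wy":0,"wz":0},{"x":0,"y":0,"z":0,"wx":0,"wy":0,"wz":0},{"x":0,"y":0,"z":0,"wx":0,"wy":0,"wz":0}])

```text
time: 30.85
tcp_pos: [0.6156, 0.0798, 0.0382]
orientation: [0.0, 0.723, 0.691, -0.0]
contact_force: [-9.4, -0.3, 19.7]
finger_gap: 0.027
grip_force: 41.5
```

Home. I'll release, rise clear toward the robot and take a final look.

Call:
jog_arm(steps=[{"x":0,"y":0,"z":0,"wx":0,"wy":0,"wz":0},{"x":0,"y":0,"z":0,"wx":0,"wy":0,"wz":0},{"x":0,"y":0,"z":0,"wx":0,"wy":0,"wz":0},{"x":0,"y":0,"z":0,"wx":0,"wy":0,"wz":0}], fingers=0.46)

```text
time: 31.35
tcp_pos: [0.6148, 0.0797, 0.0351]
orientation: [-0.0, 0.723, 0.691, -0.0]
contact_force: [-0.0, -0.6, 0.4]
finger_gap: 0.0464
grip_force: 0.0
```

Call:
jog_arm(steps=[{"x":0,"y":0,"z":-0.03,"wx":0,"wy":0,"wz":0},{"x":0,"y":0,"z":-0.045,"wx":0,"wy":0,"wz":0},{"x":0,"y":0,"z":-0.055,"wx":0,"wy":0,"wz":0},{"x":0,"y":-0.05,"z":0,"wx":0,"wy":0,"wz":0},{"x":0,"y":-0.05,"z":0,"wx":0,"wy":0,"wz":0},{"x":0,"y":-0.05,"z":0,"wx":0,"wy":0,"wz":0},{"x":0,"y":0,"z":0,"wx":0,"wy":0,"wz":0},{"x":0,"y":0,"z":0,"wx":0,"wy":0,"wz":0}])

```text
time: 32.35
tcp_pos: [0.4659, 0.0866, 0.1661]
orientation: [0.001, 0.723, 0.691, 0.001]
contact_force: [-0.5, -0.3, 0.9]
finger_gap: 0.0461
grip_force: 0.0
```

Run:
```python
from h import *
f=vision.grab_frame("scene"); s=env.get_state(); print(s['tcp_pos'],s['time'],s['finger_gap'])
g=f[130:320,180:410]; g=(np.clip((g-3.)/150,0,1)**.6*255).astype(np.uint8)
cv2.imwrite("pics/s7.png",cv2.resize(g[:,:,::-1],None,fx=3,fy=3,interpolation=2))
```

```text
[0.46641237 0.08648319 0.16623188] 32.4 0.04638187769952077
```

View pics/s7.png

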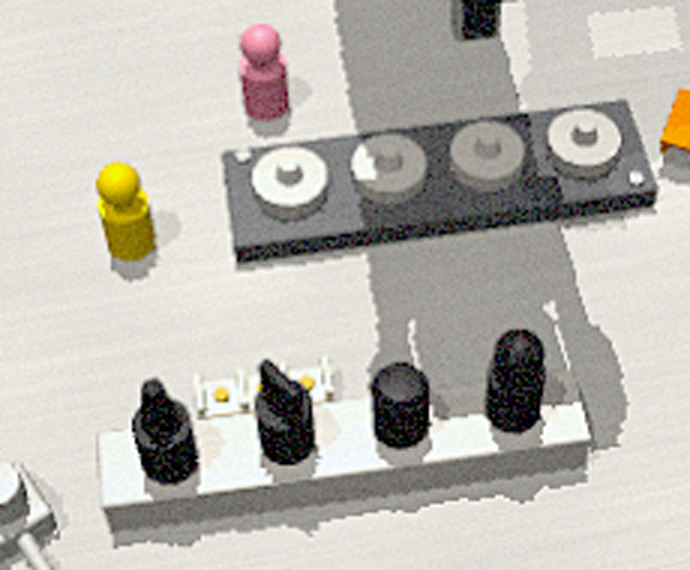

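The four caps stand home with no brass showing: bat (165,440), paddle (285,420), dome (400,405) and ball (515,385), which is the reverse order asked for.

```bash
python3 -c "
from plant import ticket
print(ticket.sign_off())"
```

```text
the job is handed in; nothing more can be done
None
```

All four caps are on the carrier in reverse order, pressed home with about 15–20 N each and released, and the job was handed in at about 32 s.

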